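Lock a filter cassette into the parts locker

ROBOT

A 7-joint arm with a two-finger parallel gripper is mounted at the origin on the work surface. World frame = base frame: x ahead of the robot, y to its left, z up, the work surface at z = 0. Lengths are in mm, angles in rad, forces in N, time in s.
With the tool pointing down it reaches from about 425 to 825 mm from the base axis. Payload 3.6 kg.
Tool frame: the origin (TCP) lies at the very end of the fingers, on their centre line; the grasp point (between the pads) lies 19 mm behind it; z points along the fingers, y is the line along which they close (so a half turn about z gives the same grasp; the last joint's range is limited). The gripper opens to 85 mm and grips with 20 to 120 N. Pads are 22 mm wide; open, the fingers measure 114 mm over their backs; the gripper's body (76 mm by 85 mm) begins 54 mm behind the grasp point. The pads swing forward as they close: fully open they stand 13 mm farther back than shut.
Start: joints at [1.224, 0.615, -0.013, 1.423, 0.008, 1.103, -0.04], TCP at [204.356, -617.01, 231.297] pointing down, gripper open.
Joint ranges: [-3.12, 3.12], [-0.3, 2.06], [-1.34, 1.32], [0.26, 2.42], [-1.36, 4.5], [0.01, 1.98], [-2.84, 2.84]. Speed limits (rad/s): [2.79, 2.79, 3.14, 3.14, 3.14, 3.14, 3.14].

INTERFACE

Orientations are given as a rotation vector (axis times angle).
In Python, from cell import env gives the robot as it stands.
- The arm moves only by the tool pendant, called after "Call:" by a JSON object that holds its "op" and its "data". Schema: {"type":"object","properties":{"steps":{"type":"string"},"only":{"type":"string"},"quiet":{"type":"boolean"},"lines":{"type":"string"}},"required":["steps"],"additionalProperties":false}. steps is a string of 1 to 10 rows, parted by semicolons, with the numbers parted by commas; each row has 5 numbers: the finger opening in mm, then dx, dy, dz in mm, then a turn about the tool's z in rad; each row shifts and turns the commanded pose from where the row before left it, along the tool's axes as they then stand; what a row does not reach is not made up. A row lasts 1/12 s, in which the tool goes at most 41.7 mm and 0.125 rad, less where a joint would pass 70% of its speed; a pose out of reach is approached as far as the arm can. The fingers move at their own pace and stop on an object; the grip force is fixed at half the most. Time passes only in rows, so rows that do not move let the fingers close. The tool returns the time, the measured TCP pose, the force, the opening and the grip force at its end. only (a regular expression) keeps the lines of the reply that match it, lines (a string "A,B") keeps lines A to B, and quiet returns only ok. Input that does not fit is refused with a message, and nothing moves.
- env.get_state(): the state, without advancing time (a new reading comes with each control period).
- env.snapshot(name): name is "scene" or "side" or "wrist"; returns (picture, depth): 480x640x3 uint8, blue, green, red; 480x640 float32, mm along the optical axis (not along the pixel's ray), 0 where there is no reading.
- env.camera_info(name): a dict with "vfov" (degrees; the focal length in pixels is half the picture's height over the tangent of half this angle, whatever the lens; pixels are square), "cx", "cy" (the principal point, pixels), "rvec" (rotation vector, rad) and "tvec" (3), from world to camera coordinates, as OpenCV has them; the wrist camera has in their place "T_tool_cam" (4x4, takes a point from camera to tool coordinates, whose origin is the TCP and whose axes are the flange's). Camera axes: x right, y down, z forward; pixel columns grow to the right and rows downward; lengths in mm; the calibration is good to about 2 mm. A picture is of the moment at which its call begins: read the wrist's pose just before it. camera_info takes no time and is no camera call.
- env.sign_off(): hands the job in; it is judged then, once.
The state is a dict: "clock": time; "joint_positions": joint angles; "joint_velocities": joint speeds; "joint_efforts": joint torques, N m; "eef_pos": TCP position; "tcp_rot": TCP orientation; "wrist_force": force on the tool from outside, world axes, zero at the start; "ft_torque": the same for the moment, N m; "opening": finger opening in mm; "gripper_force": force on a finger pad.
Only numpy, scipy, OpenCV 4.12 (cv2) and the standard library are available. Lean on these libraries where they do the work, as an engineer would, in place of code of your own. Each camera call takes 0.05 s, during which the arm holds its last target. There are 200 camera calls.

TASK

Put the filter cassette into the open well of the sloping parts locker, slide the shutter over it, and turn the T-handled cam lock clockwise to its stop so that it draws the shutter's stud fully tight. Then log the deposit: press the large round key all the way and let go, then the square key, one at a time, leaving the small round key alone. Leave the other parts on the bench where they are.

Things in the scene. Friction and masses are not known exactly. Their poses are not given: they have to be found in the camera images.
- panel: Sloping grey steel front of the fixed parts locker, tilted 30 degrees from level, facing upward and away from the robot to its left. Origin on the face, 115 mm above the bench. x points up the slope, y level along the face (left for one who faces it), z straight out of the face (30 degrees from vertical). Face spans x -95..60, y -175..205 mm; behind it a flat top 145 mm above the bench.
- well (a point): Floor centre of the well, a rectangular recess in the face: panel x -48..48, y -55..45 mm, 24 mm deep; this point is panel (0, -5, -24) mm. Rubber floor parallel to the face: a part laid there may slide down to the lower wall. Axes as the panel's.
- shutter (a joint): How far the steel shutter is open, m: 0 = fully home, 0.132 to 0.148 at the start. It opens toward panel +y and closes toward -y, 1.5 N friction, and stays where left. Over the last 0.006 a rubber seal pushes back with 1 to 8 N: pushed in and let go, it springs back to about 0.006 until the cam draws it home.
- shutter_tab (a point): Black pull tab, an upright bar on the shutter: 8 mm thick along panel y, 40 mm along panel x, top 35 mm above the face; this point is in it, 28 mm above the face, panel y = -5 mm when home. The shutter is 100 mm (x) by 110 mm (y), 1 to 5 mm above the face, the tab at its middle. Axes as the panel's.
- stud (a point): Top centre of the shutter's headed steel stud (shank 8 mm, head 15 mm across, top 19 mm above the face), on a tongue 30 mm ahead of the shutter's leading edge, toward the cam; with the shutter 0.132 open it stands at panel y = 42 mm, over the well's left edge. Its centre is 22 mm from the cam axis with the shutter home, 28 mm when it just meets the seal.
- cam (a joint): Turn of the brass cam lock (disc 80 mm across with a curved slot open at the rim), rad, clockwise seen facing the face. 0 to 0.2 at the start, the slot's mouth open to the stud; stop at 1.45. With the shutter within 0.009 of home the hook catches the stud at about 0.4, has drawn it home by 1.15 and then holds it. Up to 0.3 N m; stays where left.
- cam_handle (a point): Point on the cam axis (panel x 0, y -112 mm, along panel z) 45 mm above the face, in the brass T handle: a bar 46 mm long, 10 mm thick, 28 to 54 mm above the face, on a hub 16 mm across. At cam 0 the bar lies 0.72 rad counter-clockwise (seen facing the face) from panel x and these axes are the panel's; both turn with the cam.
- key_large (a joint): Travel of the large round key, m: 0 up, 0.005 fully down. Springs back; 1 N starts it, about 5 N holds it down.
- key_large_top (a point): Centre of the top of the large round key, grey, 30 mm across, 13 mm above the face; z is the panel normal, pressed along -z. The three keys stand in a level row on the lower strip of the face (panel x -71.5 mm; y -130, -75, -20 mm), in any order, each on a black base 40 mm square.
- key_square (a joint): Travel of the square key, as for the large key.
- key_square_top (a point): Centre of the top of the square key, grey, 22 mm by 22 mm, 13 mm above the face; z is the panel normal.
- key_small (a joint): Travel of the small round key, which is to be left alone.
- key_small_top (a point): Centre of the top of the small round key, grey, 16 mm across, 13 mm above the face; z is the panel normal.
- cassette: Filter cassette: flat aluminium bar 64 mm (its x) by 30 mm (its y) by 12 mm high with a round frosted glass window in its upper face, 60 g, lying flat on the bench. Origin at the centre of its underside, z up.
- mount_ring: Bystander: black camera mount ring, 60 mm across, 14 mm high, lying on the bench. Origin at the centre of its underside.
- draw_tube: Bystander: brass draw tube standing on end, 30 mm across, 55 mm tall. Origin at the centre of its underside.
- mirror_arm: Bystander: chrome mirror arm lying on the bench, about 120 mm long (its y), up to 44 mm wide and 16 mm high. Origin near its middle, underside.

How it is judged (in metres and radians):
On the way, in this order (a step that is already met when the one before it is completed fails the run):
1. the cassette lies in the well, let go of (z of cassette in the frame of panel between -0.035 and -0.008 m and x of cassette in the frame of panel between -0.048 and 0.048 m and y of cassette in the frame of panel between -0.055 and 0.045 m and contact force between the fingers and cassette below 0.5 N), for 0.2 s.
2. the shutter is slid up to its seal, over the well (value of joint shutter below 0.009 m), for 0.2 s.
3. the cam is turned (past 1.2 rad) and has drawn the shutter home within 2 mm (value of joint cam above 1.2 rad and value of joint shutter below 0.002 m), for 0.2 s.
4. the large round key is pressed at least 3.5 mm (value of joint key_large above 0.0035 m), for 0.05 s.
5. then the square key is pressed at least 3.5 mm (value of joint key_square above 0.0035 m), for 0.05 s.
At the end, for the whole second after the job is handed in: The cassette lies at rest inside the well, the shutter is drawn home within 2 mm and held there by the cam, turned past 1.2 rad, and all three keys are up again (all of step 3 and z of cassette in the frame of panel between -0.035 and -0.008 m and x of cassette in the frame of panel between -0.048 and 0.048 m and y of cassette in the frame of panel between -0.055 and 0.045 m and value of joint each of key_large, key_square, key_small below 0.001 m and linear speed of cassette below 0.01 m/s); the robot touches nothing.
It fails at once if the small round key is pressed (over 2 mm) (value of joint key_small above 0.002 m).
It fails at once if the large or square key is pressed (over 2 mm) before the cam is turned past 1.2 rad (value of joint any of key_large, key_square above 0.002 m and value of joint cam below 1.2 rad).
It fails at once if two keys are pressed at once (both over 2 mm) (value of joint each of key_large, key_square above 0.002 m).
It fails at once if the mount ring, draw tube or mirror arm is moved more than 30 mm (distance of any of mount_ring, draw_tube, mirror_arm from where it was at the start of the episode above 0.03 m).
It also fails if it takes over 64 s, if anything falls off the work surface, if the arm or the gripper's body presses on something with over 40 N, if the wrist force passes 120 N, or if a joint passes its speed limit or range.

## Working session

There is one attempt and no reset: what is moved stays moved. The work goes in short steps, Python scripts to look and compute and a tool call to move; the robot and the scene stay as the last step left them, time stands still between calls to the robot, and variables do not carry over. Pictures are saved under pics/ and viewed, at most 10 in all, crops included, and the job is handed in when it is done.

```bash
ls; mkdir -p pics; python3 - <<'E'
from cell import env
import cv2,numpy as np
for n in("scene","side"):
    p,d=env.snapshot(n); cv2.imwrite(f"pics/{n}0.png",p); np.save(f"pics/{n}0.npy",d); print(n,env.camera_info(n),(d>0).mean())
print(env.camera_info("wrist")); print(env.get_state())
E
```

```text
cell.py
pics
scene {'vfov': 51.05796088715942, 'cx': 323.6513829369896, 'cy': 243.92119423557148, 'rvec': array([ 2.12363364,  0.51207413, -0.27957981]), 'tvec': array([-582.20615426,   -3.23853734,  996.46512269])} 0.9960123697916666
side {'vfov': 50.75566685639079, 'cx': 315.8200957284386, 'cy': 236.67084822624633, 'rvec': array([ 0.98404132, -2.32296624,  1.20677785]), 'tvec': array([512.57100914, 309.92581369, 704.25983985])} 0.9959993489583333
{'vfov': 62.68771913355148, 'cx': 318.8066060723088, 'cy': 236.09961360203334, 'T_tool_cam': array([[ 6.57820414e-04, -9.44214488e-01, -3.29330486e-01,
         8.44404836e+01],
       [ 9.99999510e-01,  3.77453434e-04,  9.15260213e-04,
         5.26636752e-01],
       [-7.39895030e-04, -3.29330926e-01,  9.44214273e-01,
        -1.43517613e+02],
       [ 0.00000000e+00,  0.00000000e+00,  0.00000000e+00,
         1.00000000e+00]])}
{'clock': 0.1, 'joint_positions': array([ 1.2245239 ,  0.61583872, -0.01254789,  1.42479673,  0.00811076,
        1.10344011, -0.04042483]), 'joint_velocities': array([ 2.91713145e-04, -2.53018386e-03, -2.93853948e-04, -2.38450617e-03,
       -3.41837159e-05, -1.49092392e-03, -1.05254872e-04]), 'joint_efforts': array([ 1.45998260e-03, -4.70382822e+01,  2.60411203e-01, -1.71570289e+01,
        1.01259685e-02,  5.91269578e-03, -1.12319447e-05]), 'eef_pos': array([ 204.07144156, -616.37039325,  230.22445433]), 'tcp_rot': array([-3.09916881e+00, -4.99764245e-01,  7.35007542e-04]), 'wrist_force': array([-0.67138632,  0.34683776, -0.70592048]), 'ft_torque': array([ 0.07702881, -0.01712572,  0.01639441]), 'gripper_force': 0.0, 'opening': 85.02498215021959}
```
View pics/scene0.png

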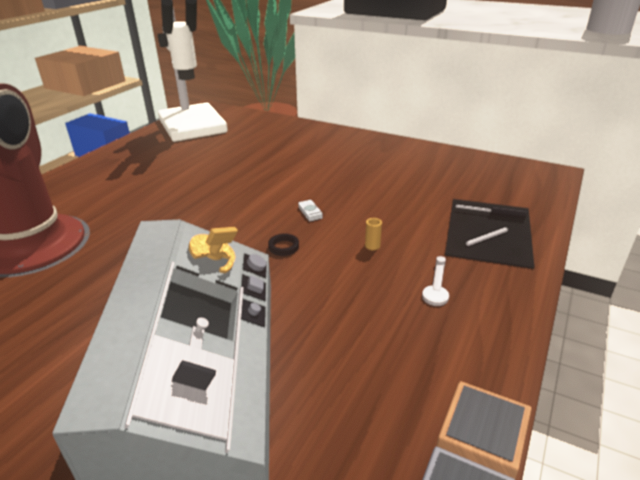

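View pics/side0.png

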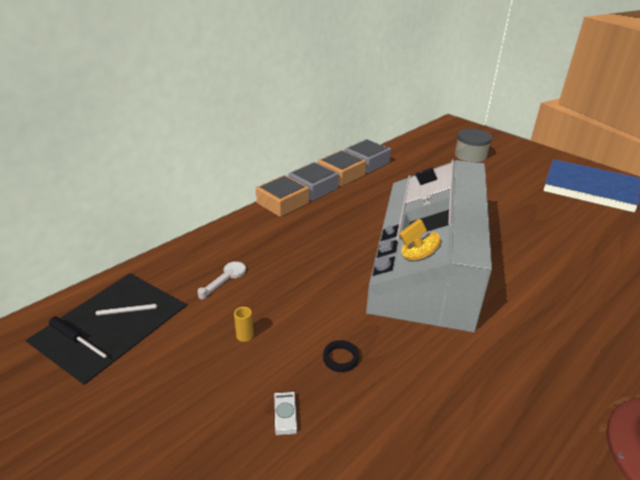

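The scene view shows the cassette at about (310,210), ring (284,244), tube (373,233), mirror arm (437,280). On the locker, the cam is at (215,248), keys at (257,262), (256,285) and (254,308), the stud at (201,325) and the tab at (194,376). The side view agrees: cassette at (285,413).

```bash
cat > h.py <<'E'
import numpy as np,cv2
from scipy.spatial.transform import Rotation as Rn
from cell import env
def cam(n,st=None):
    c=env.camera_info(n); f=240/np.tan(np.radians(c["vfov"])/2)
    if "rvec" in c:
        R=cv2.Rodrigues(c["rvec"])[0]; Rc=R.T; o=-R.T@c["tvec"]
    else:
        T=c["T_tool_cam"]; Rt=Rn.from_rotvec(st["tcp_rot"]).as_matrix()
        Rc=Rt@T[:3,:3]; o=Rt@T[:3,3]+st["eef_pos"]
    return f,c["cx"],c["cy"],Rc,o
def pts(C,uv,z):
    f,cx,cy,Rc,o=C; uv=np.asarray(uv,float)
    r=np.c_[(uv[...,0].ravel()-cx)/f,(uv[...,1].ravel()-cy)/f,np.ones(uv[...,0].size)]
    return (r*np.ravel(z)[:,None])@Rc.T+o
def plane(C,uv,n,p0):   # rays onto plane n.(x-p0)=0
    f,cx,cy,Rc,o=C; uv=np.atleast_2d(uv)
    r=np.c_[(uv[:,0]-cx)/f,(uv[:,1]-cy)/f,np.ones(len(uv))]@Rc.T
    return o+r*(((p0-o)@n)/(r@n))[:,None]
grid=np.dstack(np.meshgrid(np.arange(640),np.arange(480)))
E
python3 - <<'E'
from h import *
np.set_printoptions(precision=1,suppress=True)
for n in("scene","side"):
    C=cam(n); d=np.load(f"pics/{n}0.npy"); im=cv2.imread(f"pics/{n}0.png")
    P=pts(C,grid,d).reshape(480,640,3)
    if n=="scene": feats=dict(cass=(310,210),ring=(284,235),tube=(373,221),key1=(257,260),key2=(256,284),key3=(254,307),stud=(202,322),tab=(194,370),cam=(222,234),bench=(330,300))
    else: feats=dict(cass=(286,412),ring=(341,345),tube=(243,311),cam=(413,230),bench=(200,400))
    for k,(u,v) in feats.items(): print(n,k,P[v,u])
    # normals
    dx=np.roll(P,-3,1)-np.roll(P,3,1); dy=np.roll(P,-3,0)-np.roll(P,3,0)
    N=np.cross(dx,dy); N/=np.linalg.norm(N,axis=2,keepdims=True)+1e-9; N*=np.sign(N[...,2:])
    hsv=cv2.cvtColor(im,cv2.COLOR_BGR2HSV)
    m=(abs(N[...,2]-np.cos(np.pi/6))<.06)&(hsv[...,1]<50)&(P[...,2]>60)&(P[...,2]<150)&(abs(P[...,0])<900)&(abs(P[...,1])<900)
    m=cv2.erode(m.astype(np.uint8),np.ones((3,3)))>0
    Q=P[m]; print(len(Q))
    best=0
    rng=np.random.default_rng(0)
    for i in range(400):
        a=Q[rng.choice(len(Q),3)]; nn=np.cross(a[1]-a[0],a[2]-a[0]); L=np.linalg.norm(nn)
        if L<100: continue
        nn/=L; nn*=np.sign(nn[2]); s=abs((Q-a[0])@nn)<2
        if abs(nn[2]-.866)<.05 and s.sum()>best: best=s.sum(); S=s
    q=Q[S]; c=q.mean(0); nn=np.linalg.svd(q-c,full_matrices=False)[2][2]; nn*=np.sign(nn[2])
    print("plane",best,c,nn.round(4),"tilt",np.degrees(np.arccos(nn[2])),"yaw",np.degrees(np.arctan2(nn[1],nn[0])), "res",((q-c)@nn).std())
E
```

```text
scene cass [446.2 341.7  12.1]
scene ring [447.6 232.4  13.1]
scene tube [603.6 307.   47.5]
scene key1 [512.3  51.2  92. ]
scene key2 [544.2   0.5  92.1]
scene key3 [569.6 -42.7  91.8]
scene stud [ 556.8 -130.8  132. ]
scene tab [ 605.1 -202.1  142.8]
scene cam [485.6   9.6 157.2]
scene bench [609.1 112.8   0.3]
185
plane 108 [529.8 -56.  100. ] [0.4 0.3 0.9] tilt 29.800739657853327 yaw 31.683890622576296 res 0.7624771828027512
side cass [433.7 354.1  13.6]
side ring [470.3 197.    8.4]
side tube [616.3 288.7  46.7]
side cam [475.1  19.3 158.3]
side bench [547.1 428.6   1.3]
170
plane 108 [538.9 -85.5 106.6] [0.4 0.3 0.9] tilt 31.43589477559109 yaw 33.61569334813069 res 1.1049381124676902
```

```bash
cat >> h.py <<'E'
def frame(psi,O=None):
    c,s=np.cos(psi),np.sin(psi); k=np.sqrt(3)/2
    return np.c_[[-k*c,-k*s,.5],[s,-c,0],[.5*c,.5*s,k]]
def cassette(C,im,box,zt=12.):
    x0,y0,x1,y1=box; hsv=cv2.cvtColor(im,cv2.COLOR_BGR2HSV)
    m=np.zeros(im.shape[:2],np.uint8); s=(hsv[...,1]<70)&(hsv[...,2]>110); m[y0:y1,x0:x1]=s[y0:y1,x0:x1]
    cn=max(cv2.findContours(m,0,2)[0],key=cv2.contourArea)[:,0]
    W=plane(C,cn,np.array([0,0,1.]),np.array([0,0,zt]))[:,:2]
    return cv2.minAreaRect(W.astype(np.float32))
E
python3 - <<'E'
from h import *
np.set_printoptions(precision=1,suppress=True)
for n,b in(("scene",(290,190,335,230)),("side",(255,375,320,450))):
    print(n,cassette(cam(n),cv2.imread(f"pics/{n}0.png"),b))
# grey keys in scene -> panel frame
C=cam("scene");psi=np.radians(31.4)
R=frame(psi); k=np.array([[512.3,51.2,92],[544.2,.5,92.1],[569.6,-42.7,91.8]])
loc=np.array([[-71.5,-130,13],[-71.5,-75,13],[-71.5,-20,13]])
O=(k-loc@R.T); print("O",O); O=O.mean(0)
print("stud,tab,handle",(np.array([[556.8,-130.8,132],[605.1,-202.1,142.8],[485.6,9.6,157.2]])-O)@R)
E
```

```text
scene ((444.9794616699219, 343.2408142089844), (37.95535659790039, 85.32257080078125), 51.07849884033203)
side ((435.93109130859375, 354.4704284667969), (31.724117279052734, 73.15215301513672), 49.359745025634766)
O [[521.6 -95.4 116.5]
 [524.9 -99.2 116.6]
 [521.6 -95.4 116.3]]
stud,tab,handle [[  -2.    46.9   19.1]
 [  -0.2  132.9   30.5]
 [  -0.1 -110.    47.1]]
```

Call:
{"op": "pendant", "data": {"steps": "85,30,-25,-6,0;85,30,-25,-6,0;85,30,-25,-6,0;85,30,-25,-6,0;85,30,-25,-6,0;85,30,-25,-6,0;85,30,-25,-6,0;85,30,-25,-6,0;85,30,-25,-6,0;85,30,-25,-6,0"}}

```text
clock: 0.93
eef_pos: [410.9, -283.5, 291.4]
tcp_rot: [-3.101, -0.5, 0.001]
wrist_force: [0.1, -0.5, -0.2]
opening: 84.9
gripper_force: 0.0
```

Call:
{"op": "pendant", "data": {"steps": "85,30,-25,-6,0;85,30,-25,-6,0;85,30,-25,-6,0;85,30,-25,-6,0;85,0,0,0,0;85,0,0,0,0"}}

```text
clock: 1.43
eef_pos: [494.1, -149.6, 315.2]
tcp_rot: [-3.099, -0.511, -0.001]
wrist_force: [-0.8, -0.5, 0.4]
opening: 85.1
gripper_force: 0.0
```

```bash
python3 - <<'E'
from h import *
s=env.get_state(); p,d=env.snapshot("wrist"); cv2.imwrite("pics/w1.png",p); np.save("pics/w1.npy",d); np.save("pics/w1s.npy",s,allow_pickle=True); print(s["joint_positions"],s["eef_pos"],s["tcp_rot"],s["clock"])
E
```

```text
[ 0.35883676  0.33235849 -0.14855409  1.66926486  0.05184596  1.14397498
 -1.04735422] [ 494.08546535 -149.62523991  315.19389893] [-3.09873087e+00 -5.10606358e-01 -5.11831359e-04] 1.4333
```

View pics/w1.png

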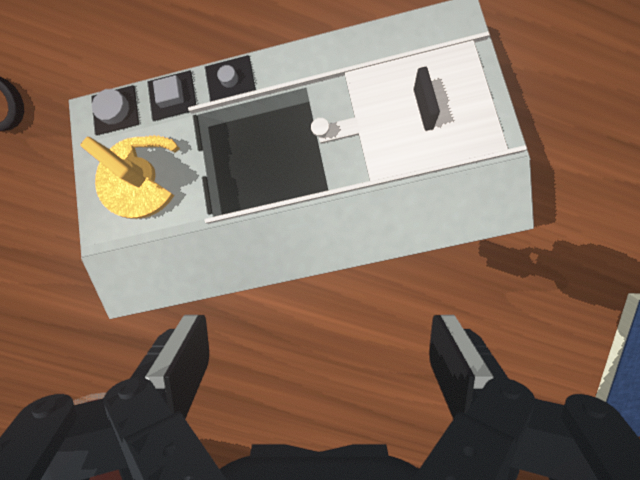

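The wrist view shows the keys on their black bases from the cam end: large round (110,106), square (168,92), small round (228,75). It also shows the stud (320,127), tab (427,98), cam handle (115,163), and the well open.

```bash
python3 - <<'E'
from h import *
np.set_printoptions(precision=1,suppress=True)
s=np.load("pics/w1s.npy",allow_pickle=True).item(); im=cv2.imread("pics/w1.png"); d=np.load("pics/w1.npy")
C=cam("wrist",s); P=pts(C,grid,d).reshape(480,640,3); g=cv2.cvtColor(im,cv2.COLOR_BGR2GRAY)
# black bases: bounding quads
m=((g<60)&(grid[...,1]<140)&(grid[...,0]>80)&(grid[...,0]<262)).astype(np.uint8)
# face plane: sample grey-blue
F=np.array([P[v,u] for u,v in [(150,120),(205,115),(350,50),(440,25),(290,65),(90,230),(190,180),(250,200+12)]]); print(F)
c=F.mean(0); n=np.linalg.svd(F-c)[2][2]; n*=np.sign(n[2]); print(n,np.degrees(np.arccos(n[2])),np.degrees(np.arctan2(n[1],n[0])))
def blob(box,lo,hi):
    x0,y0,x1,y1=box; mm=np.zeros_like(g); mm[y0:y1,x0:x1]=((g>=lo)&(g<=hi))[y0:y1,x0:x1]*255
    k=max(cv2.findContours(mm,0,2)[0],key=cv2.contourArea); M=cv2.moments(k); return (M["m10"]/M["m00"],M["m01"]/M["m00"]),cv2.contourArea(k)
for nm,b in dict(L=(96,90,132,124),S=(150,76,184,106),s=(216,64,240,88)).items():
    uv,a=blob(b,95,255); u,v=map(round,uv); print(nm,uv,a,np.median(P[v-3:v+4,u-3:u+4].reshape(-1,3),0))
for nm,(u,v) in dict(stud=(319,126),tab=(421,72),hnd=(108,157),wellA=(196,116),wellB=(207,218),tabtop2=(428,128)).items(): print(nm,P[v,u])
E
```

```text
[[ 508.2   15.3   88.7]
 [ 528.4  -30.7   88.8]
 [ 621.1 -135.9   80.3]
 [ 664.  -202.1   80.9]
 [ 592.9  -89.7   78. ]
 [ 408.    30.9  132.9]
 [ 475.8  -39.   121.4]
 [ 473.   -97.8  146.9]]
[0.4 0.3 0.8] 32.881605686248236 34.087517409745864
L (107.89069024809628, 104.04765413903218) 678.5 [510.4  51.5  91.7]
S (164.85585585585585, 87.93839000290613) 573.5 [539.5   7.   91.2]
s (225.46024799416483, 73.51203501094092) 228.5 [567.4 -40.   91.6]
stud [ 554.8 -129.8  132.3]
tab [ 616.8 -189.5  139.3]
hnd [485.3  11.9 163.4]
wellA [526.1 -25.6  97.5]
wellB [453.8 -64.2 139.4]
tabtop2 [ 581.4 -212.   135.9]
```

Call:
{"op": "pendant", "data": {"steps": "85,8.4,-38,5,0;85,8.4,-38,5,0;85,8.4,-38,5,0;85,8.4,-38,8,0;85,8.4,-38,8,0;85,8.4,-38,8,0;85,8.4,-37,15,0;85,8.4,-37,15,0;85,8.4,-37,15,0;85,8.4,-37,15,0"}}

```text
clock: 2.32
eef_pos: [454.9, 229.5, 215.4]
tcp_rot: [3.101, 0.493, -0.0]
wrist_force: [0.8, 0.4, -0.8]
opening: 85.3
gripper_force: 0.0
```

Call:
{"op": "pendant", "data": {"steps": "85,8.4,-38,15,0;85,8.4,-37,16,0;85,8.4,-37,15,0;85,0,0,0,0.125;85,0,0,0,0.125;85,0,0,0,0.125;85,0,0,0,0.125;85,0,0,0,0.125;85,0,0,0,0.125;85,0,0,0,0.125"}}

```text
clock: 3.15
eef_pos: [444.6, 342.0, 170.0]
tcp_rot: [3.015, -0.876, 0.001]
wrist_force: [0.2, -0.0, -0.4]
opening: 85.2
gripper_force: 0.0
```

Call:
{"op": "pendant", "data": {"steps": "85,0,0,0,0.125;85,0,0,0,0;85,0,0,0,0"}}

```text
clock: 3.4
eef_pos: [443.8, 343.4, 170.1]
tcp_rot: [2.96, -1.046, 0.003]
wrist_force: [-0.5, 0.1, -0.4]
opening: 85.1
gripper_force: 0.0
```

```bash
python3 - <<'E'
from h import *
s=env.get_state(); p,d=env.snapshot("wrist"); cv2.imwrite("pics/w2.png",p); np.save("pics/w2.npy",d); np.save("pics/w2s.npy",s,allow_pickle=True); print(s["joint_positions"])
C=cam("wrist",s);print(cassette(C,p,(100,50,540,300)))
E
```

```text
[-0.81571729  0.55018875  0.17997851  1.76616546 -0.1229252   0.83712079
 -2.8291606 ]
((440.4375305175781, 349.7227783203125), (30.92510223388672, 66.00502014160156), 50.826332092285156)
```

View pics/w2.png

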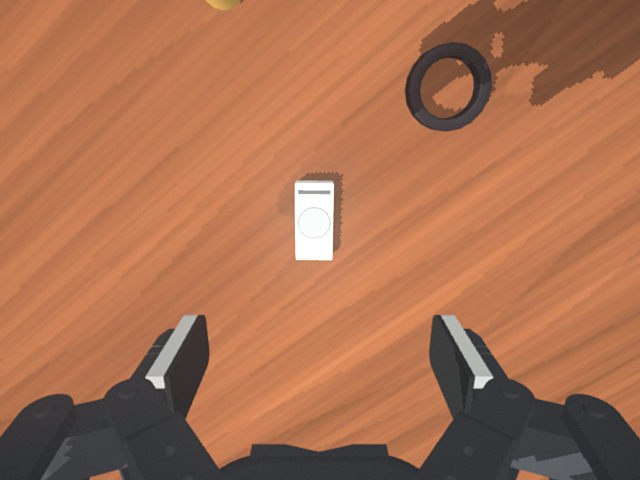

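The wrist view shows the cassette centred at (314,220), aligned with the tool axis and clear of the ring at (448,87). I'll descend with the fingers at 48 mm.

Call:
{"op": "pendant", "data": {"steps": "48,-6.6,-2.8,30,-0.015;48,0,0,38,0;48,0,0,38,0;48,0,0,38,0;48,0,0,12,0;48,0,0,8,0;48,0,0,0,0;48,0,0,0,0"}}

```text
clock: 4.12
eef_pos: [441.1, 351.7, 7.7]
tcp_rot: [-2.967, 1.025, -0.001]
wrist_force: [-0.1, -0.1, 0.4]
opening: 48.3
gripper_force: 0.0
```

Call:
{"op": "pendant", "data": {"steps": "48,0.7,2,3,0;48,0,0,2,0;48,0,0,0,0"}}

```text
clock: 4.37
eef_pos: [439.6, 349.4, 2.4]
tcp_rot: [-2.968, 1.025, -0.001]
wrist_force: [-0.1, 0.1, 0.3]
opening: 48.3
gripper_force: 0.0
```

Call:
{"op": "pendant", "data": {"steps": "20,0,0,0,0;20,0,0,0,0;20,0,0,0,0;20,0,0,0,0;20,0,0,0,0;20,0,0,0,0"}}

```text
clock: 4.87
eef_pos: [439.7, 349.6, 2.4]
tcp_rot: [-2.968, 1.025, -0.001]
wrist_force: [-0.9, 0.8, 5.4]
opening: 28.3
gripper_force: 59.9
```

Call:
{"op": "pendant", "data": {"steps": "20,0,0,-15,0;20,0,0,-30,0;20,0,0,-38,0;20,0,0,-38,0;20,0,0,-38,0;20,0,0,-38,0;20,0,0,-20,0;20,14,13,0,0;20,28,26,0,0;20,28,26,0,0"}}

```text
clock: 5.7
eef_pos: [453.6, 255.5, 218.7]
tcp_rot: [-2.971, 1.018, -0.001]
wrist_force: [0.9, -1.5, -0.2]
opening: 28.1
gripper_force: 59.4
```

Call:
{"op": "pendant", "data": {"steps": "20,28,26,0,0;20,28,26,0,0;20,28,26,0,0;20,28,26,0,0;20,28,26,0,0;20,28,26,0,0;20,28,26,0,0;20,28,26,0,0;20,28,26,0,0;20,28,26,0,0"}}

```text
clock: 6.53
eef_pos: [513.7, -124.2, 218.3]
tcp_rot: [-2.969, 1.025, 0.001]
wrist_force: [-0.3, 0.8, -0.3]
opening: 28.2
gripper_force: 59.4
```

Call:
{"op": "pendant", "data": {"steps": "20,9,7,0,0.12;20,0,0,0,0.12;20,0,0,0,0.114;20,0,0,0,0;20,0,0,0,0"}}

```text
clock: 6.95
eef_pos: [516.5, -133.2, 218.1]
tcp_rot: [2.745, -1.528, -0.001]
wrist_force: [-0.2, -0.6, -0.8]
opening: 28.4
gripper_force: 59.4
```

```bash
python3 - <<'E'
from h import *
s=env.get_state(); p,d=env.snapshot("wrist"); cv2.imwrite("pics/w3.png",p); np.save("pics/w3.npy",d);np.save("pics/w3s.npy",s,allow_pickle=True); print(s["joint_positions"])
E
```

```text
[-0.06194847  0.47213057  0.40725643  1.78819786 -0.22680901  0.92821524
 -2.14420067]
```

View pics/w3.png

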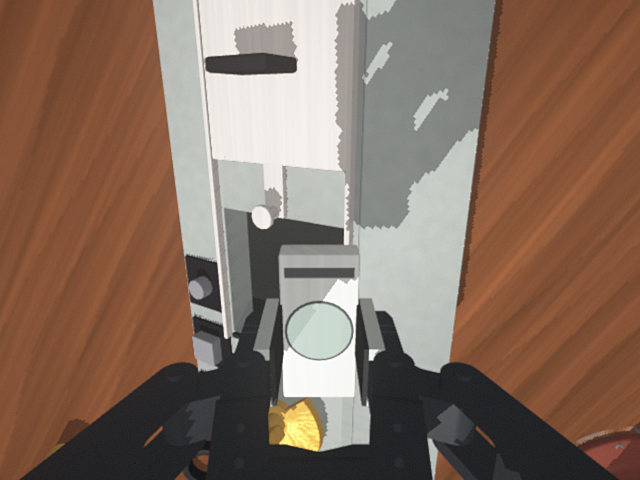

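The cassette is held squarely between the pads (window at 320,330), but the travel overshot by about 44 mm. I'll correct and lower it into the well.

Call:
{"op": "pendant", "data": {"steps": "20,-18,-12,0,0;20,-19,-12,0,0;20,0,0,20,0;20,0,0,30,0;20,0,0,0,0;20,0,0,0,0"}}

```text
clock: 7.5
eef_pos: [516.7, -89.1, 167.6]
tcp_rot: [2.743, -1.53, -0.005]
wrist_force: [1.0, 0.2, 1.0]
opening: 27.9
gripper_force: 59.4
```

Call:
{"op": "pendant", "data": {"steps": "20,0,0,25,0;20,0,0,20,0;20,0,0,9,0;20,0,0,0,0;20,0,0,0,0"}}

```text
clock: 7.92
eef_pos: [518.5, -90.0, 115.4]
tcp_rot: [-2.742, 1.532, -0.002]
wrist_force: [-0.2, -0.4, 0.5]
opening: 28.6
gripper_force: 59.4
```

Call:
{"op": "pendant", "data": {"steps": "20,0,0,3,0;20,0,0,0,0"}}

```text
clock: 8.08
eef_pos: [518.6, -89.8, 112.4]
tcp_rot: [-2.742, 1.532, -0.003]
wrist_force: [-0.8, -0.6, -1.0]
opening: 28.1
gripper_force: 59.4
```

Call:
{"op": "pendant", "data": {"steps": "20,0,0,3,0;20,0,0,0,0;38,0,0,0,0;38,0,0,0,0;38,0,0,0,0;38,0,0,0,0;38,0,0,0,0"}}

```text
clock: 8.67
eef_pos: [517.9, -89.5, 108.4]
tcp_rot: [-2.742, 1.532, -0.0]
wrist_force: [0.3, -0.7, -0.5]
opening: 37.8
gripper_force: 0.0
```

Call:
{"op": "pendant", "data": {"steps": "38,0,0,-10,0;38,0,0,-30,0;38,0,0,-38,0;38,0,0,-38,0;38,0,0,0,0;38,0,0,0,0"}}

```text
clock: 9.17
eef_pos: [519.3, -90.1, 227.4]
tcp_rot: [-2.74, 1.531, -0.009]
wrist_force: [0.2, 0.3, -0.3]
opening: 38.2
gripper_force: 0.0
```

```bash
python3 - <<'E'
from h import *
s=env.get_state(); p,d=env.snapshot("wrist"); cv2.imwrite("pics/w4.png",p); np.save("pics/w4.npy",d);np.save("pics/w4s.npy",s,allow_pickle=True); print(s["joint_positions"])
E
```

```text
[-0.15254296  0.4487854   0.41568364  1.79847514 -0.22093417  0.93330272
 -2.23238755]
```

View pics/w4.png

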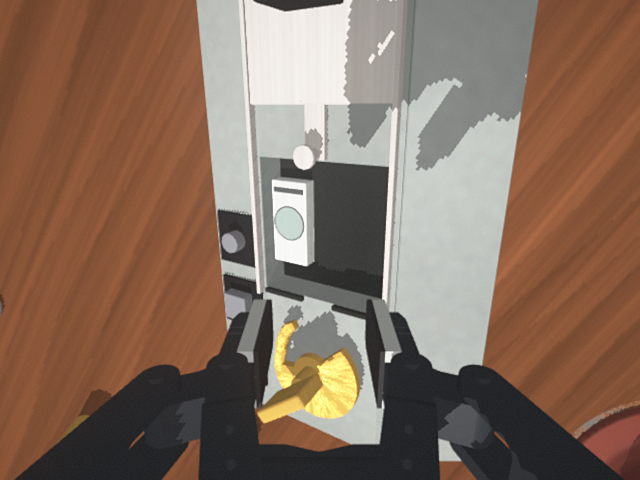

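The cassette lies flat in the well at (292,222), against the lower wall. Next I'll close the fingers and go behind the tab.

Call:
{"op": "pendant", "data": {"steps": "0,34,-1.3,0,0;0,34,-1.3,0,0;0,34,-1.3,0,0;0,34,-1.3,0,0;0,33,-1.3,0,0;0,0,0,20,0;0,0,0,30,0;0,0,0,0,0;0,0,0,0,0"}}

```text
clock: 9.97
eef_pos: [610.0, -228.7, 171.2]
tcp_rot: [2.742, -1.532, -0.012]
wrist_force: [0.4, -0.3, 0.9]
opening: -0.1
gripper_force: 0.0
```

Call:
{"op": "pendant", "data": {"steps": "0,3.5,-2.6,20,0;0,0,0,20,0;0,0,0,0,0;0,0,0,0,0"}}

```text
clock: 10.3
eef_pos: [615.9, -231.0, 134.7]
tcp_rot: [-2.743, 1.531, 0.002]
wrist_force: [0.2, 0.2, 0.4]
opening: 0.5
gripper_force: 0.0
```

Call:
{"op": "pendant", "data": {"steps": "0,-8,0,0,0;0,-8,0,0,0;0,0,0,0,0"}}

```text
clock: 10.55
eef_pos: [607.6, -215.6, 135.9]
tcp_rot: [-2.742, 1.529, -0.0]
wrist_force: [-0.5, 0.8, 0.2]
opening: 0.2
gripper_force: 0.0
```

Call:
{"op": "pendant", "data": {"steps": "0,-10,0,5,0;0,-16,0,0,0;0,-16,0,0,0;0,-16,0,0,0;0,-16,0,0,0;0,-16,0,0,0;0,-16,0,0,0;0,0,0,0,0;0,0,0,0,0"}}

```text
clock: 11.3
eef_pos: [552.5, -126.9, 130.2]
tcp_rot: [-2.743, 1.529, -0.002]
wrist_force: [0.2, 0.1, -0.3]
opening: -0.4
gripper_force: 0.0
```

Call:
{"op": "pendant", "data": {"steps": "0,-10,0,0,0;0,-8,0,0,0;0,-5,0,0,0;0,-4,0,0,0;0,0,0,0,0"}}

```text
clock: 11.72
eef_pos: [537.4, -103.7, 129.3]
tcp_rot: [-2.743, 1.531, 0.002]
wrist_force: [-0.5, -0.1, 0.2]
opening: 0.7
gripper_force: 0.0
```

Call:
{"op": "pendant", "data": {"steps": "0,-2,0,0,0;0,0,0,0,0"}}

```text
clock: 11.88
eef_pos: [536.7, -102.8, 129.2]
tcp_rot: [-2.742, 1.532, 0.001]
wrist_force: [-0.1, -0.2, -0.4]
opening: 0.3
gripper_force: 0.3
```

Call:
{"op": "pendant", "data": {"steps": "0,-2,0,0,0;0,0,0,0,0"}}

```text
clock: 12.05
eef_pos: [535.9, -101.5, 129.2]
tcp_rot: [2.742, -1.533, 0.001]
wrist_force: [2.5, -1.9, -1.6]
opening: 0.2
gripper_force: 0.8
```

Call:
{"op": "pendant", "data": {"steps": "0,-3,0,0,0;0,0,0,0,0;0,0,0,0,0"}}

```text
clock: 12.3
eef_pos: [534.8, -99.7, 129.3]
tcp_rot: [2.742, -1.533, 0.003]
wrist_force: [2.8, -3.9, -2.5]
opening: -0.1
gripper_force: 2.4
```

Call:
{"op": "pendant", "data": {"steps": "0,6,0,0,0;0,0,0,-30,0;0,0,0,-35,0;0,-30,3,0,0;0,-32,3,0,0;0,-30,3,0,0;0,0,0,0,0;0,0,0,0,0"}}

```text
clock: 12.97
eef_pos: [479.7, -27.8, 194.3]
tcp_rot: [-2.745, 1.527, 0.006]
wrist_force: [0.4, 0.2, 0.8]
opening: -0.0
gripper_force: 0.0
```

```bash
python3 - <<'E'
from h import *
s=env.get_state(); R=frame(np.radians(31.6)); print((s["eef_pos"]-[521.5,-96,115])@R)
p,d=env.snapshot("wrist"); cv2.imwrite("pics/w5.png",p)
E
```

```text
[ 39.46457472 -79.99920266  68.73118985]
```

View pics/w5.png

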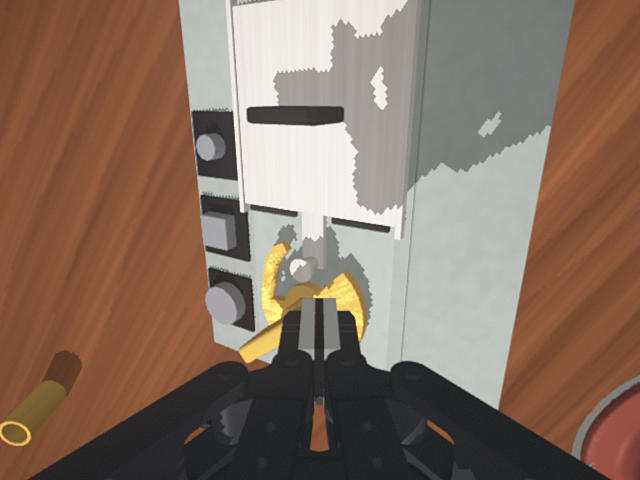

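The shutter covers the well, the stud at (303,268) stands in the cam's mouth, and the closed fingertip is 16 mm thick. I'll lower it beside the bar's upper end.

Call:
{"op": "pendant", "data": {"steps": "0,6,0,0,0;0,0,0,15,0;0,0,0,12,0;0,0,0,0,0;0,0,0,0,0"}}

```text
clock: 13.43
eef_pos: [484.8, -36.8, 167.0]
tcp_rot: [2.74, -1.535, -0.002]
wrist_force: [0.2, -0.4, 0.2]
opening: -0.1
gripper_force: 0.0
```

Call:
{"op": "pendant", "data": {"steps": "0,0,0,7,0;0,0,0,5,0;0,0,0,0,0"}}

```text
clock: 13.68
eef_pos: [484.2, -35.5, 154.6]
tcp_rot: [2.742, -1.533, -0.002]
wrist_force: [0.2, 0.1, -0.8]
opening: -0.2
gripper_force: 0.0
```

Call:
{"op": "pendant", "data": {"steps": "0,-5,0,0,0;0,-5,0,0,0;0,-4,0,0,0;0,0,0,0,0"}}

```text
clock: 14.02
eef_pos: [476.6, -22.0, 155.5]
tcp_rot: [-2.743, 1.529, 0.002]
wrist_force: [-0.2, 0.1, 0.3]
opening: 0.2
gripper_force: 0.0
```

Call:
{"op": "pendant", "data": {"steps": "0,-4,0,0,0;0,-4,0,0,0;0,0,0,0,0"}}

```text
clock: 14.27
eef_pos: [474.0, -18.6, 156.0]
tcp_rot: [2.741, -1.533, 0.007]
wrist_force: [1.5, -3.4, 0.7]
opening: -0.1
gripper_force: 1.7
```

Call:
{"op": "pendant", "data": {"steps": "0,-4,0,0,0;0,-4,0,0,0;0,0,0,0,0"}}

```text
clock: 14.52
eef_pos: [470.9, -16.6, 157.0]
tcp_rot: [2.735, -1.537, 0.016]
wrist_force: [0.6, -12.3, 5.1]
opening: -0.1
gripper_force: 6.0
```

Call:
{"op": "pendant", "data": {"steps": "0,-3,-2,0,0;0,-3,-2,0,0;0,0,0,0,0"}}

```text
clock: 14.77
eef_pos: [469.5, -15.1, 157.4]
tcp_rot: [2.725, -1.54, 0.018]
wrist_force: [-3.8, -21.8, 10.9]
opening: -0.1
gripper_force: 11.7
```

Call:
{"op": "pendant", "data": {"steps": "0,-3,-1,0,0;0,-3,-1,0,0;0,0,0,0,0"}}

```text
clock: 15.02
eef_pos: [466.2, -12.3, 158.2]
tcp_rot: [2.719, -1.542, 0.015]
wrist_force: [-9.1, -27.7, 20.0]
opening: 0.3
gripper_force: 16.7
```

```bash
python3 - <<'E'
from h import *
np.set_printoptions(precision=1,suppress=True)
s=env.get_state(); R=frame(np.radians(31.6)); O=np.array([521.5,-96,115]); print((s["eef_pos"]-O)@R, s["wrist_force"]@R, s["ft_torque"])
# bar points by depth: yellow points 26..60 above the face near the cam axis
for n in("scene","side","wrist"):
    p,d=env.snapshot(n); C=cam(n,s); P=(pts(C,grid,d)-O)@R
    h=cv2.cvtColor(p,cv2.COLOR_BGR2HSV).reshape(-1,3)
    q=P-[0,-112,0]; m=(h[:,1]>110)&(h[:,0]>12)&(h[:,0]<35)&(np.hypot(q[:,0],q[:,1])<30)&(q[:,2]>40)&(q[:,2]<62)
    q=q[m]
    if len(q)<10: print(n,len(q)); continue
    r=cv2.minAreaRect(q[:,:2].astype(np.float32)); v=cv2.PCACompute(q[:,:2].astype(np.float32),mean=None)[1][0]
    print(n,len(q),r,"phi",np.arctan2(v[1],v[0]))
E
```

```text
[  24.4 -100.2   35.7] [29.3 18.9  6.2] [-5.7  1.9 -0.1]
scene 335 ((0.36692237854003906, -0.8487052917480469), (48.79043197631836, 16.656391143798828), 28.672311782836914) phi 0.30289552
side 247 ((0.30805397033691406, -6.267917633056641), (46.03179168701172, 13.873458862304688), 17.599557876586914) phi 0.27093852
wrist 2332 ((2.216236114501953, 0.3233528137207031), (52.91271209716797, 16.41116714477539), 28.943435668945312) phi 0.28806153
```

The finger slipped to the bar's end (bar at φ≈0.28, so cam ≈0.44). A couple suits this better, so I'll back off, straddle the bar with both fingers and turn the tool about its axis.

Call:
{"op": "pendant", "data": {"steps": "0,15,0,0,0;0,15,0,0,0;0,0,0,-20,0;0,0,0,-30,0;0,0,0,0,-0.125;20,0,0,0,-0.125;20,0,0,0,-0.125;20,0,0,0,-0.125;20,0,0,0,-0.125;20,0,0,0,-0.125"}}

```text
clock: 16.0
eef_pos: [483.0, -21.4, 205.4]
tcp_rot: [-3.114, 0.411, 0.001]
wrist_force: [-0.0, 1.1, -0.1]
opening: 19.9
gripper_force: 0.0
```

Call:
{"op": "pendant", "data": {"steps": "20,0,0,0,-0.125;20,0,0,0,-0.125;20,0,0,0,-0.125;20,0,0,0,-0.125;20,0,0,0,-0.125;20,0,0,0,-0.125;20,0,0,0,-0.125;20,0,0,0,-0.125;20,0,0,0,-0.125;20,0,0,0,0"}}

```text
clock: 16.83
eef_pos: [483.0, -21.8, 205.3]
tcp_rot: [-2.856, -1.306, 0.0]
wrist_force: [0.2, 0.2, 0.4]
opening: 20.4
gripper_force: 0.0
```

```bash
cat > m.py <<'E'
from h import *
np.set_printoptions(precision=1,suppress=True)
s=env.get_state(); R=frame(np.radians(31.6)); O=np.array([521.5,-96,115])
T=Rn.from_rotvec(s["tcp_rot"]).as_matrix(); print("q",s["joint_positions"].round(2),"yaw",np.degrees(np.arctan2(T[1,0],T[0,0])), "panel",(s["eef_pos"]-O)@R,"F",s["wrist_force"]@R)
print("to cam axis, tool axes:",T.T@(np.array([482.4,11.4,146])-s["eef_pos"]))
for n in("scene","wrist"):
    p,d=env.snapshot(n); C=cam(n,s); q=(pts(C,grid,d)-O)@R-[0,-112,0]
    h=cv2.cvtColor(p,cv2.COLOR_BGR2HSV).reshape(-1,3)
    m=(h[:,1]>110)&(h[:,0]>12)&(h[:,0]<35)&(np.hypot(q[:,0],q[:,1])<30)&(q[:,2]>48)&(q[:,2]<60); q=q[m]
    if len(q)<10: print(n,len(q)); continue
    v=cv2.PCACompute(q[:,:2].astype(np.float32),mean=None)[1][0]
    print(n,len(q),cv2.minAreaRect(q[:,:2].astype(np.float32)),"phi",np.arctan(v[1]/v[0]))
cv2.imwrite(f"pics/m{s['clock']:.1f}.png",p)
E
python3 m.py
```

```text
q [ 0.1  0.4 -0.1  1.9  0.   0.8 -0.8] yaw 49.15360111671557 panel [ 39.8 -83.4  81.3] F [-0.1 -0.   0.5]
to cam axis, tool axes: [ 24.7 -22.1  59.3]
scene 205 ((-0.6475563049316406, -1.7402572631835938), (46.00251770019531, 12.37783145904541), 30.349863052368164) phi 0.46929058
wrist 1855 ((0.24970245361328125, -3.245271682739258), (46.32257080078125, 10.1471529006958), 28.179277420043945) phi 0.49017027
```

Call:
{"op": "pendant", "data": {"steps": "20,13,-12,0,0;20,12.3,-12,0,0;20,0,0,0,-0.12;20,0,0,0,-0.12;20,0,0,15,0;20,0,0,0,0;20,0,0,0,0"}}

```text
clock: 17.52
eef_pos: [481.2, 12.9, 189.9]
tcp_rot: [-2.682, -1.633, 0.003]
wrist_force: [0.8, -1.2, 1.5]
opening: 19.8
gripper_force: 0.0
```

```bash
python3 m.py
```

```text
q [ 0.   0.4 -0.1  1.9  0.1  0.8 -0.6] yaw 62.6734795809942 panel [  17.8 -113.8   76.3] F [0.6 1.4 1.3]
to cam axis, tool axes: [-0.7  1.8 43.9]
scene 210 ((-1.5073280334472656, -2.3633804321289062), (47.085906982421875, 11.772439956665039), 25.827926635742188) phi 0.4752257
wrist 2083 ((0.27974891662597656, -3.623074531555176), (45.578285217285156, 10.427994728088379), 27.524232864379883) phi 0.482606
```

Aligned over the bar. Descending in stages while watching the force.

Call:
{"op": "pendant", "data": {"steps": "20,0,-0.5,15,0;20,0,0,8,0;20,0,0,0,0;20,0,0,0,0"}}

```text
clock: 17.95
eef_pos: [481.3, 13.0, 167.3]
tcp_rot: [-2.682, -1.636, 0.001]
wrist_force: [1.1, 0.5, 0.0]
opening: 20.5
gripper_force: 0.0
```

Call:
{"op": "pendant", "data": {"steps": "20,0,0,10,0;20,0,0,0,0;20,0,0,0,0"}}

```text
clock: 18.2
eef_pos: [481.5, 13.0, 157.6]
tcp_rot: [-2.682, -1.636, 0.0]
wrist_force: [-0.7, -0.3, 0.2]
opening: 20.0
gripper_force: 0.0
```

Call:
{"op": "pendant", "data": {"steps": "20,0,0,8,0;20,0,0,0,0;20,0,0,0,0"}}

```text
clock: 18.45
eef_pos: [481.2, 13.0, 149.2]
tcp_rot: [-2.681, -1.636, 0.001]
wrist_force: [-0.5, -0.4, 0.0]
opening: 20.0
gripper_force: 0.0
```

Call:
{"op": "pendant", "data": {"steps": "17,0,0,3,0;17,0,0,0,0.1;17,0,0,0,0.1;17,0,0,0,0.1;17,0,0,0,0.1;17,0,0,0,0"}}

```text
clock: 18.95
eef_pos: [481.2, 13.4, 146.4]
tcp_rot: [-2.954, -1.07, 0.001]
wrist_force: [-0.5, -0.1, 0.5]
opening: 17.2
gripper_force: 2.3
```

Call:
{"op": "pendant", "data": {"steps": "17,0,0,0,0.1;17,0,0,0,0.1;17,0,0,0,0.1;17,0,0,0,0"}}

```text
clock: 19.28
eef_pos: [480.5, 13.6, 146.0]
tcp_rot: [-3.079, -0.62, 0.003]
wrist_force: [-1.4, 1.5, 0.1]
opening: 17.3
gripper_force: 2.0
```

Call:
{"op": "pendant", "data": {"steps": "17,0,0,0,0.1;17,0,0,0,0.1;17,0,0,0,0.1;17,0,0,0,0"}}

```text
clock: 19.62
eef_pos: [480.1, 13.9, 145.8]
tcp_rot: [-3.137, -0.157, 0.005]
wrist_force: [-1.8, 2.6, -2.0]
opening: 17.0
gripper_force: 6.7
```

Forces are low and the turn is progressing, so I'll continue.

Call:
{"op": "pendant", "data": {"steps": "17,0,0,0,0.1;17,0,0,0,0.1;17,0,0,0,0.1;17,0,0,0,0"}}

```text
clock: 19.95
eef_pos: [480.6, 14.1, 146.1]
tcp_rot: [-3.125, 0.312, 0.003]
wrist_force: [-1.1, 2.7, -0.6]
opening: 17.0
gripper_force: 7.1
```

Call:
{"op": "pendant", "data": {"steps": "17,0,0,0,0.1;17,0,0,0,0.1;17,0,0,0,0"}}

```text
clock: 20.2
eef_pos: [481.0, 13.9, 146.2]
tcp_rot: [-3.079, 0.621, 0.002]
wrist_force: [-2.3, 2.7, 0.3]
opening: 17.3
gripper_force: 19.3
```

```bash
python3 m.py
```

```text
q [-0.3  0.5  0.3  2.  -0.2  0.7 -1.8] yaw -22.793560521523307 panel [  -4.4 -114.9   38.6] F [ 0.6 -3.5  0. ]
to cam axis, tool axes: [2.3 1.8 0.2]
scene 156 ((-1.794583797454834, -2.005687713623047), (13.749202728271484, 44.71083450317383), 38.67576599121094) phi -0.8072357
wrist 3567 ((-0.2139148712158203, -3.3272361755371094), (20.901601791381836, 45.81040573120117), 61.16144561767578) phi -0.7211087
```

Call:
{"op": "pendant", "data": {"steps": "17,0,0,0,0.08;17,0,0,0,0"}}

```text
clock: 20.47
eef_pos: [481.1, 13.8, 146.3]
tcp_rot: [3.053, -0.741, -0.002]
wrist_force: [-2.2, 4.5, 0.6]
opening: 17.1
gripper_force: 39.5
```

Call:
{"op": "pendant", "data": {"steps": "17,0,0,0,-0.1;22,0,0,0,-0.06;22,0,0,0,0;22,0,0,-10,0;22,0,0,-25,0;22,0,0,-25,0;22,0,0,0,0"}}

```text
clock: 21.05
eef_pos: [485.6, 11.3, 210.8]
tcp_rot: [-3.098, 0.511, -0.019]
wrist_force: [1.5, -0.9, 0.2]
opening: 22.0
gripper_force: 0.0
```

```bash
python3 m.py; python3 - <<'E'
from h import *
R=frame(np.radians(31.6)); O=np.array([521.5,-96,115])
for n in("scene","wrist"):
    s=env.get_state(); p,d=env.snapshot(n); g=p.max(2).ravel(); q=(pts(cam(n,s),grid,d)-O)@R
    m=(q[:,2]>24)&(q[:,2]<40)&(g<90)&(abs(q[:,0])<24)&(q[:,1]>-30)&(q[:,1]<30); print(n,"tab y",m.sum(),np.percentile(q[m,1],[5,50,95]) if m.sum() else "")
    k=(q[:,2]>15)&(q[:,2]<23)&(abs(q[:,0])<12)&(abs(q[:,1]+90)<14)&(p.min(2).ravel()>110); print("stud y",k.sum(),np.median(q[k],0) if k.sum() else "")
E
```

```text
q [-0.3  0.4  0.3  1.9 -0.2  0.8 -1.8] yaw -18.729082007225866 panel [  25.7 -110.2   95.8] F [-0.6  1.6  0.6]
to cam axis, tool axes: [-3.8  1.2 64.8]
scene 208 ((-0.6382417678833008, -2.1213645935058594), (10.629855155944824, 46.71973419189453), 49.49539566040039) phi -0.71549165
wrist 1933 ((0.24562549591064453, -1.968057632446289), (10.68686294555664, 46.273990631103516), 48.76991653442383) phi -0.7285685
scene tab y 258 [-6.21719525 -4.12882236 -2.65146493]
stud y 60 [ -0.79079358 -90.01267134  19.37670965]
wrist tab y 1620 [-11.60926621  -8.62735518  -4.37553519]
stud y 498 [  0.52368832 -91.85182677  20.0975679 ]
```

The cam is at its stop (φ=−0.73) and the stud is 22 mm from the axis, so the shutter is home. Now the keys: close the fingers, turn the tool and go to the large key.

Call:
{"op": "pendant", "data": {"steps": "0,0,0,0,0.115;0,0,0,0,0.115;0,0,0,0,0.115;0,0,0,0,0.115;0,0,0,0,0.115;0,0,0,0,0.115;0,-10.5,-24,0,0;0,-10.5,-24,0,0;0,0,0,0,0;0,0,0,0,0"}}

```text
clock: 22.08
eef_pos: [511.0, 57.4, 204.9]
tcp_rot: [2.747, -1.521, -0.002]
wrist_force: [-0.6, -1.2, 0.4]
opening: -0.0
gripper_force: 0.0
```

Call:
{"op": "pendant", "data": {"steps": "0,0,0,30,0;0,0,0,30,0;0,0,0,30,0;0,0,0,10,0;0,0,0,0,0;0,0,0,0,0"}}

```text
clock: 22.58
eef_pos: [511.1, 55.2, 106.6]
tcp_rot: [2.744, -1.527, -0.0]
wrist_force: [-0.4, 0.1, -0.0]
opening: 0.0
gripper_force: 0.0
```

```bash
python3 m.py
```

```text
q [-0.4  0.6  0.4  2.  -0.4  0.7 -2.3] yaw -58.18861763022206 panel [ -65.2 -134.2   27.9] F [ 0.2 -0.3 -0.1]
to cam axis, tool axes: [ 22.1  47.5 -39.4]
scene 202 ((-0.012083053588867188, -1.3211803436279297), (11.682947158813477, 46.131195068359375), 50.66447067260742) phi -0.69244546
wrist 7021 ((0.04693031311035156, -3.0370235443115234), (11.286260604858398, 46.00432586669922), 48.7967643737793) phi -0.7113361
```

Call:
{"op": "pendant", "data": {"steps": "0,3,-3,0,0;0,0,0,8,0;0,0,0,4,0;0,0,0,0,0"}}

```text
clock: 23.02
eef_pos: [516.0, 56.5, 94.2]
tcp_rot: [-2.745, 1.523, -0.001]
wrist_force: [1.6, 2.8, 0.5]
opening: -0.3
gripper_force: 0.0
```

Call:
{"op": "pendant", "data": {"steps": "0,0,1,2,0;0,0,0,0,0"}}

```text
clock: 23.18
eef_pos: [516.5, 57.1, 93.1]
tcp_rot: [-2.744, 1.521, -0.004]
wrist_force: [4.1, 4.6, 1.9]
opening: 0.1
gripper_force: 0.0
```

Call:
{"op": "pendant", "data": {"steps": "0,0,1,2,0;0,0,0,0,0"}}

```text
clock: 23.35
eef_pos: [517.3, 57.9, 91.7]
tcp_rot: [-2.742, 1.518, -0.007]
wrist_force: [5.1, 7.4, 3.0]
opening: 0.3
gripper_force: 0.0
```

The reaction is mostly horizontal, so the knuckles are touching the handle. I'll back up and turn the tool 90° so that the knuckles lie along the key row.

Call:
{"op": "pendant", "data": {"steps": "0,0,-4,-5,0;0,0,-4,-25,0;0,0,0,-40,0;0,0,0,-20,-0.12;0,0,0,0,-0.125;0,0,0,0,-0.125;0,0,0,0,-0.125;0,0,0,0,-0.125;0,0,0,0,-0.125;0,0,0,0,-0.125"}}

```text
clock: 24.18
eef_pos: [519.4, 57.5, 180.0]
tcp_rot: [3.133, -0.218, -0.003]
wrist_force: [0.9, -0.1, 0.5]
opening: -0.1
gripper_force: 0.0
```

Call:
{"op": "pendant", "data": {"steps": "0,0,0,0,-0.125;0,0,0,0,-0.125;0,0,0,0,-0.125;0,0,0,0,-0.125;0,0,0,0,-0.125;0,0,0,0,-0.075;0,0,0,0,0;0,0,0,0,0"}}

```text
clock: 24.85
eef_pos: [519.7, 57.6, 180.0]
tcp_rot: [3.022, 0.857, -0.002]
wrist_force: [0.0, 0.7, -0.4]
opening: 0.3
gripper_force: 0.0
```

```bash
python3 m.py | head -1
```

```text
q [-0.2  0.5  0.   1.9 -0.   0.8 -1.1] yaw 31.680206474908875 panel [ -35.9 -131.8   95.8] F [-0.5 -0.6 -0.2]
```

Call:
{"op": "pendant", "data": {"steps": "0,-2.6,0.6,20,0;0,0,0,30,0;0,0,0,25,0;0,0,0,7,0;0,0,0,0,0;0,0,0,0,0"}}

```text
clock: 25.45
eef_pos: [518.9, 56.6, 98.8]
tcp_rot: [3.021, 0.861, 0.001]
wrist_force: [-0.0, 0.4, 0.0]
opening: 0.1
gripper_force: 0.0
```

Call:
{"op": "pendant", "data": {"steps": "0,0,0,4,0;0,0,0,0,0"}}

```text
clock: 25.62
eef_pos: [519.2, 56.7, 95.2]
tcp_rot: [3.021, 0.862, 0.003]
wrist_force: [-0.2, 0.9, 0.6]
opening: 0.2
gripper_force: 0.0
```

Call:
{"op": "pendant", "data": {"steps": "0,-1,0,2,0;0,0,0,0,0"}}

```text
clock: 25.78
eef_pos: [517.7, 55.9, 92.8]
tcp_rot: [3.021, 0.862, 0.001]
wrist_force: [-0.1, -1.1, -0.0]
opening: 0.1
gripper_force: 0.0
```

Call:
{"op": "pendant", "data": {"steps": "0,-1,0,2,0;0,0,0,0,0"}}

```text
clock: 25.95
eef_pos: [517.2, 55.5, 90.7]
tcp_rot: [3.021, 0.862, 0.002]
wrist_force: [-0.5, 0.1, 1.6]
opening: 0.3
gripper_force: 0.9
```

Call:
{"op": "pendant", "data": {"steps": "0,-1,0,2,0;0,0,0,0,0"}}

```text
clock: 26.12
eef_pos: [516.5, 55.0, 88.7]
tcp_rot: [3.021, 0.862, 0.002]
wrist_force: [0.2, -0.0, 4.1]
opening: 0.2
gripper_force: 1.8
```

Call:
{"op": "pendant", "data": {"steps": "0,-1,0,2,0;0,0,0,0,0"}}

```text
clock: 26.28
eef_pos: [515.7, 54.5, 86.8]
tcp_rot: [3.021, 0.862, 0.003]
wrist_force: [1.1, -0.1, 6.4]
opening: 0.2
gripper_force: 2.5
```

Call:
{"op": "pendant", "data": {"steps": "0,-1,0,2,0;0,0,0,0,0"}}

```text
clock: 26.45
eef_pos: [515.8, 54.5, 86.4]
tcp_rot: [-3.021, -0.862, -0.006]
wrist_force: [-1.0, 1.3, 13.9]
opening: 0.1
gripper_force: 6.0
```

Call:
{"op": "pendant", "data": {"steps": "0,-1,0,2,0;0,0,0,0,0;0,0,0,0,0"}}

```text
clock: 26.7
eef_pos: [516.4, 54.7, 85.8]
tcp_rot: [-3.021, -0.863, -0.013]
wrist_force: [-1.9, 0.9, 21.3]
opening: -0.3
gripper_force: 9.3
```

The large key bottomed (force rose to 21 N). I'll release it and go to the square key.

Call:
{"op": "pendant", "data": {"steps": "0,3,0,-8,0;0,4,0,-14,0;0,0,0,-14,0;0,0,14,0,0;0,0,14,0,0;0,0,14,0,0;0,0,13,0,0;0,0,0,0,0;0,0,0,0,0"}}

```text
clock: 27.45
eef_pos: [548.2, 9.0, 117.6]
tcp_rot: [-3.022, -0.858, 0.002]
wrist_force: [-0.0, 0.1, -0.6]
opening: 0.3
gripper_force: 0.0
```

```bash
python3 m.py|head -1
```

```text
q [-0.1  0.6  0.   1.9 -0.   0.7 -1.1] yaw 31.691476649507653 panel [-66.  -75.4  41.1] F [-0.3 -0.1 -0.5]
```

Call:
{"op": "pendant", "data": {"steps": "0,-1.4,0,12,0;0,0,0,8,0;0,0,0,4,0;0,0,0,0,0"}}

```text
clock: 27.88
eef_pos: [546.0, 10.3, 93.2]
tcp_rot: [-3.019, -0.863, 0.004]
wrist_force: [0.7, -0.3, 0.5]
opening: -0.3
gripper_force: 0.0
```

Call:
{"op": "pendant", "data": {"steps": "0,-1,0,2,0;0,-1,0,2,0;0,-1,0,2,0;0,0,0,0,0"}}

```text
clock: 28.22
eef_pos: [544.9, 8.4, 88.8]
tcp_rot: [-3.021, -0.862, -0.002]
wrist_force: [-0.5, 0.2, 3.6]
opening: 0.0
gripper_force: 1.8
```

Call:
{"op": "pendant", "data": {"steps": "0,-1,0,2,0;0,0,0,0,0"}}

```text
clock: 28.38
eef_pos: [544.4, 8.0, 87.0]
tcp_rot: [-3.021, -0.862, -0.003]
wrist_force: [-0.7, 2.1, 5.4]
opening: -0.3
gripper_force: 2.5
```

Call:
{"op": "pendant", "data": {"steps": "0,-1,0,2,0;0,0,0,0,0;0,0,0,0,0"}}

```text
clock: 28.63
eef_pos: [544.5, 7.9, 86.6]
tcp_rot: [-3.021, -0.863, -0.007]
wrist_force: [-2.1, 0.9, 13.2]
opening: 0.2
gripper_force: 5.8
```

Bottomed. Releasing, lifting clear and checking.

Call:
{"op": "pendant", "data": {"steps": "0,0,0,-2,0;0,3,0,-8,0;0,2,0,-20,0;0,0,0,-35,0;0,0,0,-35,0;0,0,0,-35,0;0,0,0,-30,0;0,0,0,0,0;0,0,0,0,0"}}

```text
clock: 29.38
eef_pos: [547.7, 9.1, 251.1]
tcp_rot: [3.02, 0.861, 0.005]
wrist_force: [-0.5, 0.3, -0.9]
opening: -0.3
gripper_force: 0.0
```

```bash
python3 m.py; python3 - <<'E'
from h import *
p,_=env.snapshot("scene"); cv2.imwrite("pics/end.png",p)
E
```

```text
q [-0.1  0.4  0.   1.7 -0.   1.  -1.1] yaw 31.810520662775264 panel [  1.1 -75.8 156.5] F [-0.2 -0.5 -0.9]
to cam axis, tool axes: [-54.5 -36.6 104.9]
scene 205 ((-0.6758279800415039, -1.6775131225585938), (12.49091911315918, 46.43338394165039), 51.0056037902832) phi -0.7165386
wrist 1107 ((0.053318023681640625, -2.2611618041992188), (10.304927825927734, 46.047672271728516), 48.36655044555664) phi -0.7271488
```

View pics/end.png

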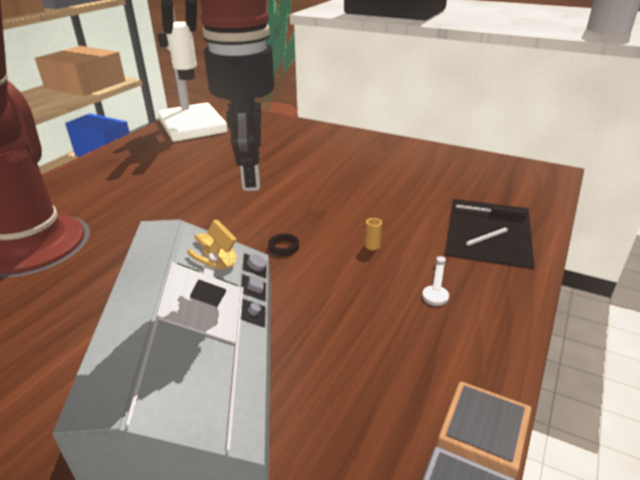

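The shutter is home over the well (tab at 208,292), the handle is turned, the keys are up, the ring, tube and mirror arm haven't moved, and the arm is clear.

```bash
python3 -c "
from cell import env
print(env.sign_off())"
```

```text
the job is handed in; nothing more can be done
None
```

The job is handed in at about 29.5 s: cassette in the well, shutter drawn home with the cam at its stop, large then square key pressed and released; the hand-in returned no verdict.

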